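Make up the bookbinder's finishing tray

TASK

Make up the finishing tray for the next book: lay the red-handled roll, the blue-handled stamp and the green-handled awl each on the felt rest of its own colour, and draw the bottom brass plate out of the magazine and lay it on the white rest. Each should lie flat, lengthways and in the middle of its rest (either end first); leave the two tools with bare wooden handles where they are.

Things in the scene. Friction and masses are not known exactly. Their poses are not given: they have to be found in the camera images.
- plate: Brass plate 100 mm long (x), 34 wide (y), 8 thick, 230 g, under three like it in a fixed blue magazine (110 x 45, 60 high). Its -x end, nearest the robot, sticks 36 out of the foot slot, underside 22 above the bench, nothing below it. Pinch that across; draw 65 along its -x to clear the magazine: the others drop and stay. Origin: centre of underside, z up.
- roll: Decorating roll: RED handle, brass wheel as head (29 mm diameter, upright). About 110 mm long, lying on the bench, 90 g; square handle 22 wide, 22 high, x = -55 to +17, to grip across. Origin on the underside at mid-length, under the handle; x along the tool towards the head, z up.
- stamp: Finishing stamp: BLUE handle, brass block as head (30 mm wide, 21 high). About 110 mm long, lying on the bench, 90 g; square handle 22 wide, 22 high, x = -55 to +17, to grip across. Origin on the underside at mid-length, under the handle; x along the tool towards the head, z up.
- awl: Awl: GREEN handle, thin steel point as head. About 110 mm long, lying on the bench, 90 g; square handle 22 wide, 22 high, x = -55 to +17, to grip across. Origin on the underside at mid-length, under the handle; x along the tool towards the head, z up.
- wood_roll: Look-alike that does not belong: roll with a brass wheel, handle of BARE pale wood. About 110 mm long, lying on the bench, 90 g; square handle 22 wide, 22 high, x = -55 to +17, to grip across. Origin on the underside at mid-length, under the handle; x along the tool towards the head, z up.
- wood_stamp: Look-alike that does not belong: stamp with a brass block, handle of BARE pale wood. About 110 mm long, lying on the bench, 90 g; square handle 22 wide, 22 high, x = -55 to +17, to grip across. Origin on the underside at mid-length, under the handle; x along the tool towards the head, z up.
- rest_white: White felt rest, 120 mm long (x), 46 wide (y), 6 thick, fixed in the low dark metal tray; origin at the centre of its underside, 5 above the bench (felt surface 11 above it); z up. The four rests lie side by side, 60 apart centre to centre, in any order, no partitions. The tray's rim stands 16 above the bench.
- rest_red: Red felt rest, 120 mm long (x), 46 wide (y), 6 thick, fixed in the low dark metal tray; origin at the centre of its underside, 5 above the bench (felt surface 11 above it); z up.
- rest_blue: Blue felt rest, 120 mm long (x), 46 wide (y), 6 thick, fixed in the low dark metal tray; origin at the centre of its underside, 5 above the bench (felt surface 11 above it); z up.
- rest_green: Green felt rest, 120 mm long (x), 46 wide (y), 6 thick, fixed in the low dark metal tray; origin at the centre of its underside, 5 above the bench (felt surface 11 above it); z up.

How it is judged:
At the end, for the whole second after the job is handed in: Plate on the white rest, roll on red, stamp on blue, awl on green: each within 15 mm along and 12 mm across of the middle, within 0.2 rad of lengthways, flat (0.15 rad, at most 4 mm off the felt), released and at rest; both bare-wood tools within 20 mm of their starts (x of plate in the frame of rest_white between -0.015 and 0.015 m and y of plate in the frame of rest_white between -0.012 and 0.012 m and z of plate in the frame of rest_white below 0.01 m and angle between the x axis of plate and the x axis of rest_white, either way round below 0.2 rad and angle between each of plate, roll, stamp, awl's own z axis and vertical below 0.15 rad and linear speed of each of plate, roll, stamp, awl, wood_roll, wood_stamp below 0.02 m/s and angular speed of each of plate, roll, stamp, awl below 0.2 rad/s and x of roll in the frame of rest_red between -0.015 and 0.015 m and y of roll in the frame of rest_red between -0.012 and 0.012 m and z of roll in the frame of rest_red below 0.01 m and angle between the x axis of roll and the x axis of rest_red, either way round below 0.2 rad and x of stamp in the frame of rest_blue between -0.015 and 0.015 m and y of stamp in the frame of rest_blue between -0.012 and 0.012 m and z of stamp in the frame of rest_blue below 0.01 m and angle between the x axis of stamp and the x axis of rest_blue, either way round below 0.2 rad and x of awl in the frame of rest_green between -0.015 and 0.015 m and y of awl in the frame of rest_green between -0.012 and 0.012 m and z of awl in the frame of rest_green below 0.01 m and angle between the x axis of awl and the x axis of rest_green, either way round below 0.2 rad and distance of each of wood_roll, wood_stamp from where it was at the start of the episode below 0.02 m); the robot touches nothing.
It fails at once if a bare-wood look-alike is moved more than 20 mm (distance of any of wood_roll, wood_stamp from where it was at the start of the episode above 0.02 m).
It also fails if it takes over 106 s, if anything falls off the work surface, if the arm or the gripper's body presses on something with over 40 N, if the wrist force passes 120 N, or if a joint passes its speed limit or range.

ROBOT

A 7-joint arm with a two-finger parallel gripper is mounted at the origin on the work surface. World frame = base frame: x ahead of the robot, y to its left, z up, the work surface at z = 0. Lengths are in m, angles in rad, forces in N, time in s.
With the tool pointing down it reaches from about 0.425 to 1.025 m from the base axis. Payload 3.6 kg.
Tool frame: the origin (TCP) lies at the very end of the fingers, on their centre line; the grasp point (between the pads) lies 19 mm behind it; z points along the fingers, y is the line along which they close (so a half turn about z gives the same grasp; the last joint's range is limited). The gripper opens to 85 mm and grips with 20 to 120 N. Pads are 22 mm wide; open, the fingers measure 114 mm over their backs; the gripper's body (76 mm by 85 mm) begins 54 mm behind the grasp point. The pads swing forward as they close: fully open they stand 13 mm farther back than shut.
Start: joints at [-1.435, 0.591, 0.048, 1.609, -0.033, 0.943, -0.034], TCP at [0.164, 0.706, 0.231] pointing down, gripper open.
Joint ranges: [-2.69, 2.69], [-0.47, 2.24], [-1.27, 1.36], [0.19, 2.51], [-1.53, 4.68], [0.08, 2.07], [-3.09, 3.09]. Speed limits (rad/s): [2.57, 2.57, 3.14, 3.14, 3.14, 3.14, 3.14].

INTERFACE

Orientations are given as a unit quaternion [w, x, y, z].
In Python, from workcell import sense, grab_frame, camera_params, close_job, spot_in, place_of gives the robot as it stands. The module is installed in compiled form; this text tells all that it offers.
- The arm moves only by the tool apply_moves, never from a script. Its argument "rows" is a list of rows, each an object with "gripper": the opening, from -1 (shut) to 1 (fully open); "offset": the shift along the tool's x, y, z in parts of the range, where 1.0 means 750 mm, a list of three; "yaw": the turn about the tool's z in fractions of the full range, 1 being 180 degrees. A call has 1 to 10 rows; each row is the pose to reach, as a shift and turn from the pose commanded when the call began, along the tool's axes at that moment; what a row does not reach only later rows make up. A row lasts 1/10 s, in which the tool goes at most 50 mm and 8.59 degrees, less where a joint would pass 70% of its speed; a pose out of reach is approached as far as the arm can. No shift or turn number may pass 1 either way. A call with a gripper value outside its range is refused whole. The fingers move at their own pace and stop on an object; "newtons" is the grip in N (left out, the last holds). Time passes only in rows, so rows that repeat a pose let the fingers close. It gives the time, the measured TCP pose, the force, the opening and the grip force at its end, in the units of the state.
- sense(): the state, without advancing time (a new reading comes with each control period).
- grab_frame(name): name is "scene" or "top" or "wrist"; returns the picture (400x640x3 uint8, red, green, blue); there is no depth.
- camera_params(name): a dict with "fovy" (degrees; the focal length in pixels is half the picture's height over the tangent of half this angle, whatever the lens; pixels are square), "cx", "cy" (the principal point, pixels), "pose" (4x4, takes a point from camera to world coordinates); the wrist camera has in their place "tool_from_camera" (4x4, takes a point from camera to tool coordinates, whose origin is the TCP and whose axes are the flange's). Camera axes: x right, y down, z forward; pixel columns grow to the right and rows downward; lengths in m; the calibration is good to about 2 mm. A picture is of the moment at which its call begins: read the wrist's pose just before it. camera_params takes no time and is no camera call.
- close_job(): hands the job in; it is judged then, once.
Trained networks look in the newest picture that a camera, given by its name, has taken for a name from the list of things; names that differ only in an ending like _2 or _b are one class to them, and where a whole thing is asked for, a point or a joint stands for the part that bears it (a point fixed in the world has none). Each returns a list of dicts, best first, with "p" (0 to 1); they miss things now and then, are a little off and sometimes report something else, mostly with a low value. They report only what shows in the picture. A call takes as long as a camera call.
- spot_in(target, camera): "box" ([left, top, right, bottom] in pixels, round what is visible of it).
- place_of(target, camera): "position" ([column, row] in pixels: a listed point, or the origin of a listed thing).
The state is a dict: "clock": time; "joint_positions": joint angles; "qvel": joint speeds; "tau": joint torques, N m; "tcp_pos": TCP position; "orientation": TCP orientation; "ft_force": force on the tool from outside, world axes, zero at the start; "wrist_torque": the same for the moment, N m; "gripper_width": finger opening in m; "grip_force": force on a finger pad.
Only numpy, scipy, OpenCV 4.12 (cv2) and the standard library are available. Lean on these libraries where they do the work, as an engineer would, in place of code of your own. Each camera call takes 0.05 s, during which the arm holds its last target. There are 200 camera calls.

## Working session

There is one attempt and no reset: what is moved stays moved. The work goes in short steps, Python scripts to look and compute and a tool call to move; the robot and the scene stay as the last step left them, time stands still between calls to the robot, and variables do not carry over. Pictures are saved under pics/ and viewed, at most 17 in all, crops included, and the job is handed in when it is done.

Besides the shell and the picture viewer there is one more tool, called after "Emit:" as name([rows], argument=value, ...), one row to a line, values as JSON. apply_moves: Moves the arm, as the interface text tells. Its arguments: {"type":"object","properties":{"rows":{"type":"array","items":{"type":"object","properties":{"gripper":{"type":"number"},"offset":{"type":"array","items":{"type":"number"}},"yaw":{"type":"number"}}}},"newtons":{"type":"number"}},"required":["rows"]}

```bash
mkdir -p pics; cat > h.py <<'E'
import numpy as np, cv2
from workcell import *
from scipy.spatial.transform import Rotation as R
def save(cam,name):
    im=grab_frame(cam); cv2.imwrite('pics/'+name,im[:,:,::-1]); return im
def tool():
    s=sense(); q=s['orientation']; T=np.eye(4)
    T[:3,:3]=R.from_quat([q[1],q[2],q[3],q[0]]).as_matrix(); T[:3,3]=s['tcp_pos']; return T,s
def pose(cam):
    c=camera_params(cam)
    if cam=='wrist': return tool()[0]@c['tool_from_camera'],c
    return np.array(c['pose']),c
def px2w(cam,uv,z):
    P,c=pose(cam); f=200/np.tan(np.radians(c['fovy'])/2)
    d=P[:3,:3]@np.array([(uv[0]-c['cx'])/f,(uv[1]-c['cy'])/f,1]); o=P[:3,3]
    return o+d*(z-o[2])/d[2]
def w2px(cam,p):
    P,c=pose(cam); f=200/np.tan(np.radians(c['fovy'])/2)
    q=P[:3,:3].T@(np.array(p)-P[:3,3]); return np.array([c['cx']+f*q[0]/q[2],c['cy']+f*q[1]/q[2]])
E
python3 - <<'E'
from h import *
T,s=tool(); print(s); print(T.round(3))
save('top','t0.png');save('scene','s0.png')
for c in('top','scene','wrist'): print(c,camera_params(c))
Z=dict(plate=.022,roll=0,stamp=0,awl=0,wood_roll=0,wood_stamp=0,rest_white=.005,rest_red=.005,rest_blue=.005,rest_green=.005)
for n,z in Z.items():
    for c in('top','scene'):
        for r in place_of(n,c)[:2]:
            print(n,c,np.round(r['position'],1),round(r['p'],2),px2w(c,r['position'],z).round(4))
E
```

```text
{'clock': 0.0, 'joint_positions': array([-1.43548316,  0.59215972,  0.04830546,  1.60982121, -0.03331164,
        0.9426745 , -0.03371031]), 'qvel': array([-1.34234720e-03, -2.56860814e-04,  7.57690930e-04,  5.86298518e-05,
       -3.86108159e-04, -1.38509580e-03,  1.79664981e-03]), 'tau': array([-5.47746697e-05, -5.48681796e+01,  1.54636357e+00, -1.98130077e+01,
        9.36374272e-03,  8.63462803e-03,  1.09526159e-06]), 'tcp_pos': array([0.16425371, 0.7053071 , 0.23011222]), 'orientation': array([-6.74478260e-05,  1.14127917e-01,  9.93465422e-01, -1.12681071e-03]), 'ft_force': array([ 0.28292588, -0.36456562, -0.83381564]), 'wrist_torque': array([0.01583351, 0.05009824, 0.05032704]), 'grip_force': 0.0, 'gripper_width': 0.08571085302442916}
[[-0.974  0.227 -0.     0.164]
 [ 0.227  0.974 -0.002  0.705]
 [-0.    -0.002 -1.     0.23 ]
 [ 0.     0.     0.     1.   ]]
top {'fovy': 56.87736142076768, 'cx': 322.12306600131484, 'cy': 208.12507325726313, 'pose': array([[-0.02627194, -0.99177313,  0.12528305,  0.48773215],
       [-0.99955112,  0.02786735,  0.01099867, -0.01680905],
       [-
[... 1598 characters left out ...]
cene [277.3 201.9] 0.91 [ 0.4747 -0.0993 -0.    ]
wood_stamp top [399.6 262.8] 0.73 [ 0.4657 -0.1754  0.    ]
wood_stamp scene [246.4 213.7] 0.77 [ 0.4741 -0.1723  0.    ]
rest_white scene [324.8 262.9] 0.55 [ 0.6676 -0.0796  0.005 ]
rest_red top [299.9 181.9] 0.92 [0.6526 0.041  0.005 ]
rest_red scene [373.7 237.3] 0.66 [0.66   0.0385 0.005 ]
rest_blue top [377.2 172.1] 0.6 [ 0.6701 -0.1345  0.005 ]
rest_blue top [361.  259.4] 0.45 [ 0.4754 -0.0902  0.005 ]
rest_blue scene [295.5 275.9] 0.64 [ 0.6672 -0.1434  0.005 ]
rest_blue scene [468.9 155.3] 0.43 [0.5602 0.3703 0.005 ]
rest_green top [326.9 183.6] 0.63 [ 0.647 -0.02   0.005]
rest_green scene [350.9 246.3] 0.96 [ 0.6574 -0.0144  0.005 ]
```

View pics/t0.png

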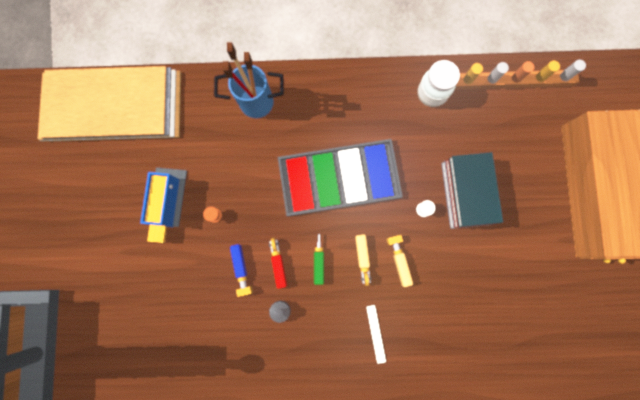

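View pics/s0.png

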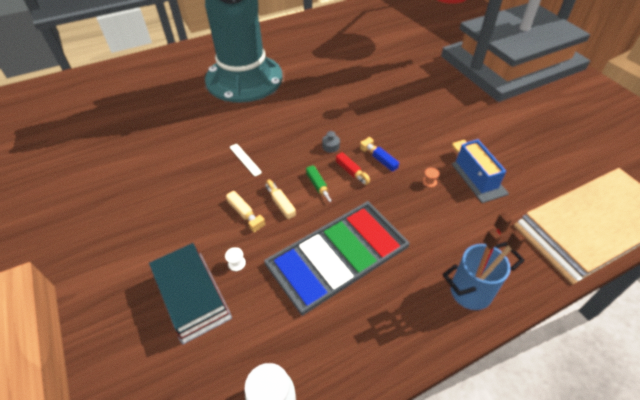

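The top view shows, left to right: magazine (161,200) with its plate end at (157,233), then blue (240,270), red (278,263), green (319,260) and two bare-wood tools (363,260), (400,262). The tray is at (340,178), in the order red, green, white, blue. The scene view agrees. I'll check what surrounds the gripper before moving.

```bash
python3 - <<'E'
from h import *
save('wrist','w0.png')
print(w2px('top',[.164,.706,.231]),w2px('scene',[.164,.706,.231]),px2w('top',(55,292),.05),px2w('scene',(585,45),.05),px2w('scene',(445,65),0.0))
E
```

```text
[-144.96461175  483.2857706 ] [492.10375232 -31.24176594] [0.42552122 0.55203111 0.05      ] [0.38259772 0.93935986 0.05      ] [0.21481768 0.56339573 0.        ]
```

View pics/w0.png

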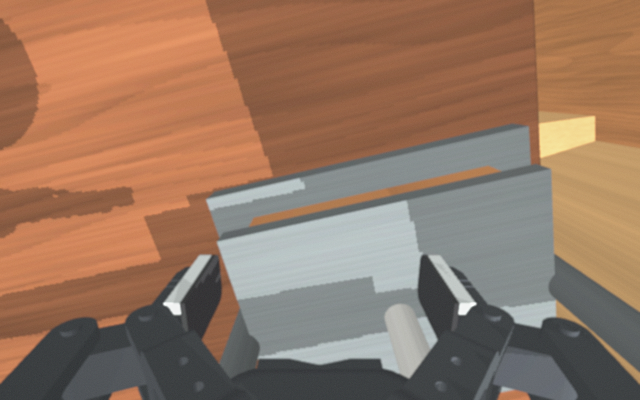

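The wrist view shows the press under the gripper (220–550, 130–400) with its posts nearby, so I'll lift straight up first and then travel.

The manual's scale: shifts go in shares of 750 mm and turns go in shares of 180 degrees. Converting my numbers, -0.27 m / 0.75 = -0.36, -0.235 m / 0.75 = -0.3133, -13.1 degrees / 180 = -0.0728.

Emit:
apply_moves([
  {"gripper": 1,"offset": [0,0,-0.0667],"yaw": 0},
  {"gripper": 1,"offset": [0,0,-0.1333],"yaw": 0},
  {"gripper": 1,"offset": [0,0,-0.2],"yaw": 0},
  {"gripper": 1,"offset": [0,-0.0667,-0.2],"yaw": 0},
  {"gripper": 1,"offset": [-0.04,-0.12,-0.2],"yaw": 0},
  {"gripper": 1,"offset": [-0.08,-0.1733,-0.2],"yaw": 0},
  {"gripper": 1,"offset": [-0.1267,-0.22,-0.2],"yaw": 0},
  {"gripper": 1,"offset": [-0.1733,-0.2667,-0.2],"yaw": -0.0222},
  {"gripper": 1,"offset": [-0.22,-0.3133,-0.2],"yaw": -0.05},
  {"gripper": 1,"offset": [-0.2667,-0.36,-0.2],"yaw": -0.0728},
])

```text
clock: 2.15
tcp_pos: [0.2988, 0.3959, 0.3817]
orientation: [0.0, -0.002, 1.0, 0.0]
ft_force: [-0.1, 1.0, 0.1]
gripper_width: 0.0852
grip_force: 0.0
```

Converted, -0.36 m / 0.75 = -0.48, -0.26 m / 0.75 = -0.3467, 0.3 degrees / 180 = 0.0017.

Emit:
apply_moves([
  {"gripper": 1,"offset": [-0.3467,-0.48,0.04],"yaw": 0.0017},
  {"gripper": 1,"offset": [-0.3467,-0.48,0.04],"yaw": 0.0017},
  {"gripper": 1,"offset": [-0.3467,-0.48,0.04],"yaw": 0.0017},
  {"gripper": 1,"offset": [-0.3467,-0.48,0.04],"yaw": 0.0017},
  {"gripper": 1,"offset": [-0.3467,-0.48,0.04],"yaw": 0.0017},
  {"gripper": 1,"offset": [-0.3467,-0.48,0.04],"yaw": 0.0017},
  {"gripper": 1,"offset": [-0.3467,-0.48,0.04],"yaw": 0.0017},
  {"gripper": 1,"offset": [-0.3467,-0.48,0.04],"yaw": 0.0017},
  {"gripper": 1,"offset": [-0.3467,-0.48,0.04],"yaw": 0.0017},
  {"gripper": 1,"offset": [-0.3467,-0.48,0.04],"yaw": 0.0017},
])

```text
clock: 3.15
tcp_pos: [0.5607, 0.0301, 0.3516]
orientation: [0.001, 0.008, 1.0, -0.002]
ft_force: [-0.7, -0.4, -0.5]
gripper_width: 0.0857
grip_force: 0.0
```

```bash
python3 - <<'E'
from h import *
print(tool()[1]['tcp_pos'])
save('wrist','w1.png')
E
```

```text
[0.56071025 0.03010596 0.3516136 ]
```

View pics/w1.png

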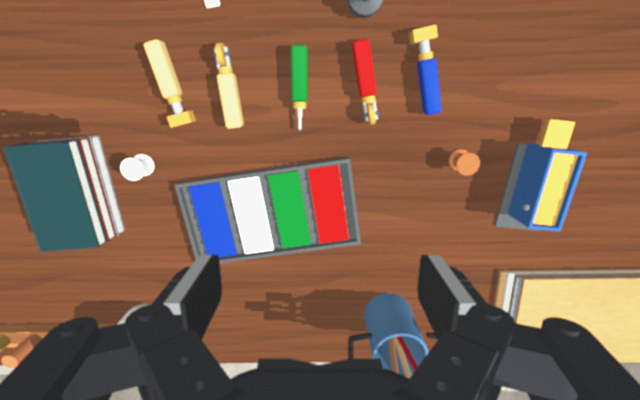

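Wrist view: wood stamp (168,85), wood roll (228,85), green (300,85), red (366,80), blue (428,70). The rests are blue (212,218), white (252,215), green (290,210) and red (328,205). The magazine is at (543,187) with its plate end at (557,134). I'll measure by colour.

```bash
cat >> h.py <<'E'
H={'red':[(0,8),(172,180)],'green':[(45,80)],'blue':[(105,130)],'yellow':[(18,32)]}
def blobs(im,col,amin=150,roi=None,smin=150,vmin=60):
    hsv=cv2.cvtColor(im,cv2.COLOR_RGB2HSV); h,s,v=cv2.split(hsv)
    if col=='white': m=(s<40)&(v>200)
    else:
        m=np.zeros(h.shape,bool)
        for a,b in H[col]: m|=(h>=a)&(h<=b)
        m&=(s>=smin)&(v>=vmin)
    m=m.astype(np.uint8)
    if roi: k=np.zeros_like(m); l,t,r,b=roi; k[t:b,l:r]=1; m*=k
    m=cv2.morphologyEx(m,cv2.MORPH_OPEN,np.ones((3,3),np.uint8))
    cs,_=cv2.findContours(m,cv2.RETR_EXTERNAL,cv2.CHAIN_APPROX_NONE)
    return sorted([c for c in cs if cv2.contourArea(c)>amin],key=cv2.contourArea,reverse=True)
def rect(c,z,cam='wrist'):
    w=np.array([px2w(cam,p[0]+0.0,z)[:2] for p in c]); r=cv2.minAreaRect((w*1000).astype(np.float32))
    b=cv2.boxPoints(r); e=[b[1]-b[0],b[2]-b[1]]; l=max(e,key=np.linalg.norm); a=np.degrees(np.arctan2(l[1],l[0]))
    a=(a+90)%180-90
    return np.array(r[0]).round(1),round(min(r[1]),1),round(max(r[1]),1),round(float(a),1)
E
python3 - <<'E'
from h import *
im=cv2.imread('pics/w1.png')[:,:,::-1].copy()
for col,roi in (('red',(0,0,460,260)),('green',None),('blue',(170,0,460,270)),('white',(200,150,360,270)),('yellow',(500,100,640,260)),('blue',(490,100,640,260))):
    for c in blobs(im,col,roi=roi)[:3]:
        x,y,w,h=cv2.boundingRect(c); z=.011 if y>150 else .022
        if col=='yellow': z=.03 if y<140 else .06
        if col=='blue' and x>480: z=.06
        print(col,(x,y,w,h),rect(c,z))
P=tool()[0]@camera_params('wrist')['tool_from_camera'];print(P[:3,3])
E
```

```text
red (308, 165, 41, 79) (array([648. ,  46.8]), 46.1, 120.6, 7.8)
red (352, 38, 25, 59) (array([454.5,  94.1]), 25.3, 71.2, 10.1)
green (269, 172, 41, 76) (array([655.9, -12.4]), 44.5, 119.4, 7.7)
green (292, 46, 15, 55) (array([460.5,   8.5]), 18.8, 67.1, -1.4)
blue (189, 183, 47, 75) (array([ 672.1, -130.7]), 46.5, 120.2, 7.7)
blue (418, 59, 23, 55) (array([479.8, 181.6]), 23.5, 68.6, 11.2)
white (228, 176, 46, 78) (array([663.5, -71.4]), 48.8, 122.1, 7.8)
blue (510, 145, 45, 83) (array([609.3, 314. ]), 38.3, 112.3, -4.8)Traceback (most recent call last):
  File "<stdin>", line 8, in <module>
  File "h.py", line 34, in rect
    w=np.array([px2w(cam,p[0]+0.0,z)[:2] for p in c]); r=cv2.minAreaRect((w*1000).astype(np.float32))
                ~~~~^^^^^^^^^^^^^^^^
  File "h.py", line 14, in px2w
    P,c=pose(cam); f=200/np.tan(np.radians(c['fovy'])/2)
        ~~~~^^^^^
  File "h.py", line 11, in pose
    if cam=='wrist': return tool()[0]@c['tool_from_camera'],c
                            ~~~~^^
  File "h.py", line 7, in tool
    s=sense(); q=s['orientation']; T=np.eye(4)
ValueError: time passes only in moves, steps and waits
```

```bash
cat >> h.py <<'E'
_pose=pose; _C={}
def pose(cam):
    if cam not in _C: _C[cam]=_pose(cam)
    return _C[cam]
def plan(*wps):
    "waypoints (x,y,z mm, tool-x angle minus 180 deg) -> offset/yaw from present pose"
    T,s=tool(); a=np.degrees(np.arctan2(T[1,0],T[0,0]))
    print('now',(T[:3,3]*1000).round(1),'ang',round((a-180+180)%360-180,2),'t',s['clock'],'w',round(s['gripper_width'],4))
    for x,y,z,th in wps:
        o=T[:3,:3].T@(np.array([x,y,z])/1000-T[:3,3]); yaw=-((th+180-a+180)%360-180)
        print((x,y,z,th),'->',o.round(4),round(yaw,1))
E
python3 - <<'E'
from h import *
im=cv2.imread('pics/w1.png')[:,:,::-1].copy()
for z in(.03,.06):
  for c in blobs(im,'yellow',roi=(500,100,640,260),smin=100)[:3]: print('y',z,cv2.boundingRect(c),rect(c,z))
for p in((545,120),(574,123),(568,149),(541,146)): print(px2w('wrist',p,.03).round(4))
for p in((524,144),(586,152),(559,231),(510,227)): print(px2w('wrist',p,.06).round(4))
print(pose('wrist')[0][:3,3])
plan((462,96,120,10),(462,96,7,10))
E
```

```text
y 0.03 (535, 154, 41, 71) (array([623.1, 369.7]), 30.6, 104.7, -7.0)
y 0.03 (541, 119, 34, 30) (array([542.5, 357.6]), 37.1, 38.8, 83.4)
y 0.06 (535, 154, 41, 71) (array([614.1, 348.1]), 28.6, 98.0, -7.0)
y 0.06 (541, 119, 34, 30) (array([538.7, 336.7]), 34.7, 36.2, 83.4)
[0.5241 0.3381 0.03  ]
[0.5286 0.3778 0.03  ]
[0.5638 0.3769 0.03  ]
[0.5591 0.339  0.03  ]
[0.5514 0.2971 0.06  ]
[0.5628 0.3788 0.06  ]
[0.6731 0.3655 0.06  ]
[0.6662 0.2966 0.06  ]
[0.48404264 0.03567222 0.49380366]
now [559.1  33.9 351.3] ang -0.72 t 3.2 w 0.0859
(462, 96, 120, 10) -> [0.098  0.0612 0.2312] -10.7
(462, 96, 7, 10) -> [0.0981 0.0614 0.3442] -10.7
```

The arm was still settling when that picture was taken, so I'll re-measure now that it's at rest.

```bash
python3 - <<'E'
from h import *
pose('wrist'); print(tool()[1]['tcp_pos'],np.abs(tool()[1]['qvel']).max())
im=save('wrist','w2.png')
for col,roi in (('red',(0,0,460,260)),('green',None),('blue',(170,0,460,270)),('white',(200,150,360,270)),('yellow',(500,100,640,260))):
    for c in blobs(im,col,roi=roi,smin=100 if col=='yellow' else 150)[:2]:
        x,y,w,h=cv2.boundingRect(c); z=.011 if y>150 else .022
        if col=='yellow': z=.03 if y<140 else .06
        print(col,(x,y,w,h),rect(c,z))
E
```

```text
[0.55910851 0.03392794 0.35132033] 0.06869092559924102
red (305, 167, 40, 78) (array([650.6,  41.8]), 46.1, 120.8, 7.6)
red (348, 40, 26, 59) (array([456.9,  89.8]), 25.2, 71.1, 10.2)
green (265, 173, 42, 77) (array([658.3, -17.7]), 44.8, 119.8, 7.6)
green (288, 48, 16, 55) (array([462.9,   4.1]), 19.6, 67.3, -1.6)
blue (186, 184, 47, 74) (array([ 674.1, -136.2]), 46.6, 120.5, 7.5)
blue (415, 62, 22, 54) (array([482.8, 177.3]), 23.3, 68.5, 11.4)
white (224, 178, 47, 77) (array([665.9, -76.6]), 48.9, 122.3, 7.6)
yellow (530, 156, 42, 72) (array([617.4, 343. ]), 28.9, 98.0, -7.0)
yellow (537, 122, 34, 29) (array([546. , 352.4]), 37.0, 38.6, 82.4)
```

Converted, 0.23 m / 0.75 = 0.3067, 0.095 m / 0.75 = 0.1267, -10.7 degrees / 180 = -0.0594.

Emit:
apply_moves([
  {"gripper": 0.1,"offset": [0.1267,0.0773,0.3067],"yaw": -0.0594},
  {"gripper": 0.1,"offset": [0.1267,0.0773,0.3067],"yaw": -0.0594},
  {"gripper": 0.1,"offset": [0.1267,0.0773,0.3067],"yaw": -0.0594},
  {"gripper": 0.1,"offset": [0.1267,0.0773,0.3067],"yaw": -0.0594},
  {"gripper": 0.1,"offset": [0.1267,0.0773,0.3067],"yaw": -0.0594},
  {"gripper": 0.1,"offset": [0.1267,0.0773,0.3067],"yaw": -0.0594},
  {"gripper": 0.1,"offset": [0.1267,0.0773,0.3067],"yaw": -0.0594},
  {"gripper": 0.1,"offset": [0.1267,0.0773,0.3067],"yaw": -0.0594},
])

```text
clock: 4.05
tcp_pos: [0.4658, 0.0969, 0.1231]
orientation: [0.002, -0.091, 0.996, 0.0]
ft_force: [1.2, 0.1, 0.4]
gripper_width: 0.0473
grip_force: 0.0
```

```bash
python3 - <<'E'
from h import *
pose('wrist'); plan((465,92.5,7,10))
im=save('wrist','w3.png')
for c in blobs(im,'red',amin=400)[:3]: print(cv2.boundingRect(c),rect(c,.022))
E
```

```text
now [465.8  96.9 123.1] ang 10.42 t 4.05 w 0.0473
(465, 92.5, 7, 10) -> [ 0.0021 -0.0042  0.1161] 0.4
(297, 131, 32, 95) (array([454.9,  90.3]), 22.9, 72.2, 9.6)
```

View pics/w3.png

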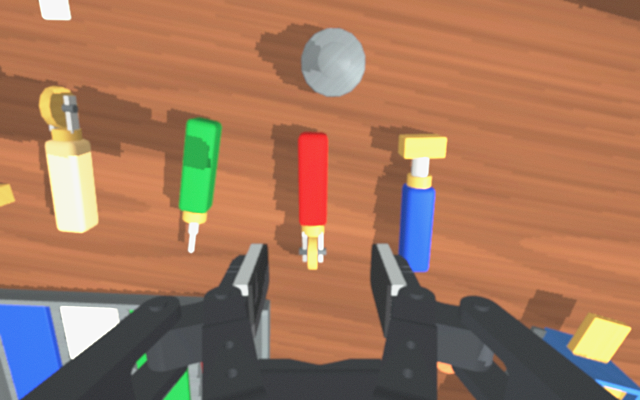

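Red handle is at (312,180), between the fingers and aligned; its neighbours are clear. Descend and grip.

Converted, 0.115 m / 0.75 = 0.1533, -0.005 m / 0.75 = -0.0067, 0.8 degrees / 180 = 0.0044.

Emit:
apply_moves([
  {"gripper": 0.1,"offset": [0.004,-0.0067,0.0533],"yaw": 0.0044},
  {"gripper": 0.1,"offset": [0.004,-0.0067,0.1067],"yaw": 0.0044},
  {"gripper": 0.1,"offset": [0.004,-0.0067,0.1333],"yaw": 0.0044},
  {"gripper": 0.1,"offset": [0.004,-0.0067,0.1533],"yaw": 0.0044},
  {"gripper": 0.1,"offset": [0.004,-0.0067,0.1533],"yaw": 0.0044},
  {"gripper": 0.1,"offset": [0.004,-0.0067,0.1533],"yaw": 0.0044},
  {"gripper": -1,"offset": [0.004,-0.0067,0.1533],"yaw": 0.0044},
  {"gripper": -1,"offset": [0.004,-0.0067,0.1533],"yaw": 0.0044},
  {"gripper": -1,"offset": [0.004,-0.0067,0.1533],"yaw": 0.0044},
  {"gripper": -1,"offset": [0.004,-0.0067,0.1533],"yaw": 0.0044},
], newtons=40)

```text
clock: 5.1
tcp_pos: [0.4625, 0.091, 0.0077]
orientation: [0.002, -0.084, 0.996, 0.0]
ft_force: [-0.4, 0.6, 7.1]
gripper_width: 0.0211
grip_force: 39.6
```

```bash
python3 - <<'E'
from h import *
plan((463,91.5,107,9.6),(650.6-11,41.8-1.5,80,7.6))
E
```

```text
now [462.5  91.    7.7] ang 9.6 t 5.1 w 0.0211
(463, 91.5, 107, 9.6) -> [-0.0009  0.0004 -0.0993] 0.0
(639.6, 40.3, 80, 7.6) -> [-0.1664 -0.0795 -0.0717] 2.0
```

Converted, -0.166 m / 0.75 = -0.2213, -0.125 m / 0.75 = -0.1667, 1.5 degrees / 180 = 0.0083.

Emit:
apply_moves([
  {"gripper": -1,"offset": [0,0,-0.0533],"yaw": 0},
  {"gripper": -1,"offset": [0,0,-0.1067],"yaw": 0},
  {"gripper": -1,"offset": [-0.0533,-0.0267,-0.1067],"yaw": 0.0028},
  {"gripper": -1,"offset": [-0.1067,-0.0533,-0.1067],"yaw": 0.0056},
  {"gripper": -1,"offset": [-0.1667,-0.08,-0.1067],"yaw": 0.0083},
  {"gripper": -1,"offset": [-0.2213,-0.1067,-0.1067],"yaw": 0.0111},
  {"gripper": -1,"offset": [-0.2213,-0.1067,-0.1067],"yaw": 0.0111},
  {"gripper": -1,"offset": [-0.2213,-0.1067,-0.1067],"yaw": 0.0111},
  {"gripper": -1,"offset": [-0.2213,-0.1067,-0.1067],"yaw": 0.0111},
])

```text
clock: 6.0
tcp_pos: [0.6362, 0.0402, 0.0862]
orientation: [-0.001, -0.067, 0.998, 0.0]
ft_force: [-0.6, -1.2, -0.9]
gripper_width: 0.0208
grip_force: 39.8
```

```bash
python3 - <<'E'
from h import *
pose('wrist');plan((639.3,40.3,19,7.6))
im=save('wrist','w4.png')
for c in blobs(im,'red',amin=400)[:3]: print(cv2.boundingRect(c),rect(c,.08+.015))
E
```

```text
now [636.2  40.2  86.2] ang 7.63 t 6.0 w 0.0208
(639.3, 40.3, 19, 7.6) -> [-0.0032 -0.0004  0.0672] 0.0
(283, 139, 71, 191) (array([623.7,  38.5]), 28.1, 89.1, 7.6)
```

View pics/w4.png

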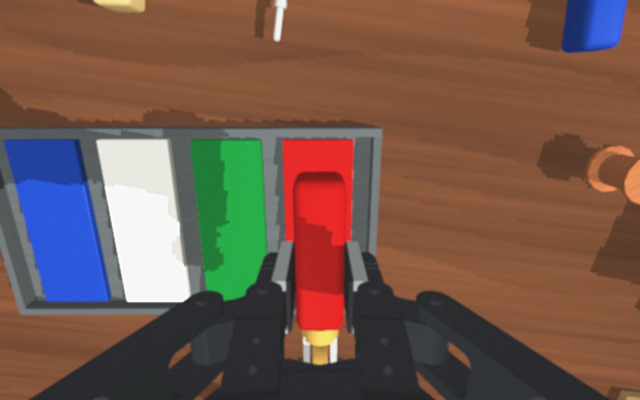

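The red roll is held level and lengthways over the red rest, centred at about (319,240). Lower it and release with a narrow opening.

Converted, 0.067 m / 0.75 = 0.0893, 0.06 m / 0.75 = 0.08.

Emit:
apply_moves([
  {"gripper": -1,"offset": [-0.004,0,0.04],"yaw": 0},
  {"gripper": -1,"offset": [-0.004,0,0.0667],"yaw": 0},
  {"gripper": -1,"offset": [-0.004,0,0.08],"yaw": 0},
  {"gripper": -1,"offset": [-0.004,0,0.0893],"yaw": 0},
  {"gripper": -1,"offset": [-0.004,0,0.0893],"yaw": 0},
  {"gripper": -0.3,"offset": [-0.004,0,0.0893],"yaw": 0},
  {"gripper": -0.3,"offset": [-0.004,0,0.0893],"yaw": 0},
  {"gripper": -0.3,"offset": [-0.004,0,0.08],"yaw": 0},
  {"gripper": -0.3,"offset": [-0.004,0,0.04],"yaw": 0},
  {"gripper": -0.3,"offset": [-0.004,0,-0.0267],"yaw": 0},
])

```text
clock: 7.05
tcp_pos: [0.6388, 0.04, 0.105]
orientation: [-0.003, -0.066, 0.998, -0.0]
ft_force: [0.6, 0.7, -0.9]
gripper_width: 0.0299
grip_force: 0.0
```

```bash
python3 - <<'E'
from h import *
# green handle (462.9,4.1) ang -1.6 ; grasp +8
plan((471,4,115,-1.6))
E
```

```text
now [638.8  40.  105. ] ang 7.6 t 7.05 w 0.0299
(471, 4, 115, -1.6) -> [ 0.1711 -0.0135 -0.0089] 9.2
```

Converted, 0.171 m / 0.75 = 0.228, -0.0135 m / 0.75 = -0.018, 9.2 degrees / 180 = 0.0511.

Emit:
apply_moves([
  {"gripper": 0.1,"offset": [0.0667,-0.0067,-0.012],"yaw": 0.0167},
  {"gripper": 0.1,"offset": [0.1333,-0.0133,-0.012],"yaw": 0.0333},
  {"gripper": 0.1,"offset": [0.1867,-0.018,-0.012],"yaw": 0.0511},
  {"gripper": 0.1,"offset": [0.228,-0.018,-0.012],"yaw": 0.0511},
  {"gripper": 0.1,"offset": [0.228,-0.018,-0.012],"yaw": 0.0511},
  {"gripper": 0.1,"offset": [0.228,-0.018,-0.012],"yaw": 0.0511},
  {"gripper": 0.1,"offset": [0.228,-0.018,-0.012],"yaw": 0.0511},
])

```text
clock: 7.75
tcp_pos: [0.4757, 0.0043, 0.116]
orientation: [0.002, 0.014, 1.0, 0.0]
ft_force: [0.2, 0.4, 0.4]
gripper_width: 0.0466
grip_force: 0.0
```

```bash
python3 - <<'E'
from h import *
pose('wrist');im=save('wrist','w5.png')
for c in blobs(im,'green',amin=400)[:3]: print(cv2.boundingRect(c),rect(c,.022 if cv2.boundingRect(c)[1]<230 else .011))
plan((471,4,7,-1.6))
E
```

```text
(303, 130, 29, 94) (array([460.5,   3.7]), 20.2, 69.1, -1.7)
(265, 329, 57, 36) (array([620.4, -22.6]), 39.4, 45.5, -82.4)
now [475.7   4.3 115.8] ang -1.57 t 7.8 w 0.0466
(471, 4, 7, -1.6) -> [ 0.005  -0.0005  0.1088] 0.0
```

Emit:
apply_moves([
  {"gripper": 0.1,"offset": [0.0067,-0.0007,0.0533],"yaw": 0},
  {"gripper": 0.1,"offset": [0.0067,-0.0007,0.1067],"yaw": 0},
  {"gripper": 0.1,"offset": [0.0067,-0.0007,0.1333],"yaw": 0},
  {"gripper": 0.1,"offset": [0.0067,-0.0007,0.144],"yaw": 0},
  {"gripper": 0.1,"offset": [0.0067,-0.0007,0.144],"yaw": 0},
  {"gripper": -1,"offset": [0.0067,-0.0007,0.144],"yaw": 0},
  {"gripper": -1,"offset": [0.0067,-0.0007,0.144],"yaw": 0},
  {"gripper": -1,"offset": [0.0067,-0.0007,0.144],"yaw": 0},
  {"gripper": -1,"offset": [0.0067,-0.0007,0.144],"yaw": 0},
], newtons=40)

```text
clock: 8.7
tcp_pos: [0.4694, 0.0037, 0.0084]
orientation: [0.001, 0.014, 1.0, 0.0]
ft_force: [-0.3, 0.1, 7.4]
gripper_width: 0.0207
grip_force: 40.4
```

```bash
python3 - <<'E'
from h import *
T,s=tool(); d=19-(s['tcp_pos'][0]*1000-460.5); print(d)
plan((658.3-d*.991,-17.7-d*.132,90,7.6))
E
```

```text
10.092157171855604
now [469.4   3.7   8.4] ang -1.6 t 8.7 w 0.0207
(np.float64(648.298672242691), np.float64(-19.032164746684938), 90, 7.6) -> [-0.1797 -0.0177 -0.0811] -9.2
```

Converted, -0.18 m / 0.75 = -0.24, -0.135 m / 0.75 = -0.18, -9.2 degrees / 180 = -0.0511.

Emit:
apply_moves([
  {"gripper": -1,"offset": [0,0,-0.0533],"yaw": 0},
  {"gripper": -1,"offset": [0,0,-0.1067],"yaw": 0},
  {"gripper": -1,"offset": [-0.06,-0.0053,-0.108],"yaw": -0.0111},
  {"gripper": -1,"offset": [-0.12,-0.012,-0.108],"yaw": -0.0278},
  {"gripper": -1,"offset": [-0.18,-0.0173,-0.108],"yaw": -0.0389},
  {"gripper": -1,"offset": [-0.24,-0.024,-0.108],"yaw": -0.0511},
  {"gripper": -1,"offset": [-0.24,-0.024,-0.108],"yaw": -0.0511},
  {"gripper": -1,"offset": [-0.24,-0.024,-0.108],"yaw": -0.0511},
  {"gripper": -1,"offset": [-0.24,-0.024,-0.108],"yaw": -0.0511},
])

```text
clock: 9.6
tcp_pos: [0.6458, -0.0191, 0.0879]
orientation: [-0.001, -0.066, 0.998, 0.0]
ft_force: [-0.2, -0.1, -0.8]
gripper_width: 0.0211
grip_force: 39.6
```

```bash
python3 - <<'E'
from h import *
pose('wrist');im=save('wrist','w6.png'); plan((648.3,-19,19,7.6))
E
```

```text
now [645.7 -19.1  88. ] ang 7.59 t 9.65 w 0.0209
(648.3, -19, 19, 7.6) -> [-0.0028 -0.0003  0.0689] -0.0
```

View pics/w6.png

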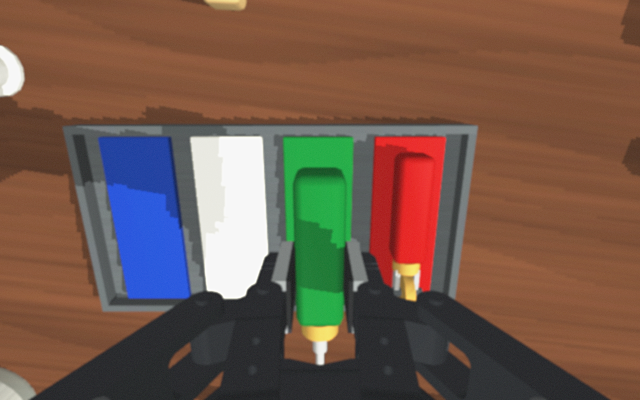

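The roll lies well on red at (410,215), and the awl is centred over green at (319,240). Lower and release.

Converted, 0.068 m / 0.75 = 0.0907, 0.06 m / 0.75 = 0.08.

Emit:
apply_moves([
  {"gripper": -1,"offset": [-0.004,0,0.04],"yaw": 0},
  {"gripper": -1,"offset": [-0.004,0,0.0667],"yaw": 0},
  {"gripper": -1,"offset": [-0.004,0,0.08],"yaw": 0},
  {"gripper": -1,"offset": [-0.004,0,0.0907],"yaw": 0},
  {"gripper": -1,"offset": [-0.004,0,0.0907],"yaw": 0},
  {"gripper": -0.3,"offset": [-0.004,0,0.0907],"yaw": 0},
  {"gripper": -0.3,"offset": [-0.004,0,0.0907],"yaw": 0},
  {"gripper": -0.3,"offset": [-0.004,0,0.08],"yaw": 0},
  {"gripper": -0.3,"offset": [-0.004,0,0.04],"yaw": 0},
  {"gripper": -0.3,"offset": [-0.004,0,-0.0267],"yaw": 0},
])

```text
clock: 10.65
tcp_pos: [0.6484, -0.0187, 0.1071]
orientation: [-0.003, -0.066, 0.998, 0.0]
ft_force: [0.9, 0.9, 0.0]
gripper_width: 0.0295
grip_force: 0.0
```

```bash
python3 - <<'E'
from h import *
plan((475,176,115,11.4))
E
```

```text
now [648.4 -18.7 107.1] ang 7.59 t 10.65 w 0.0295
(475, 176, 115, 11.4) -> [ 0.1462  0.2159 -0.0068] -3.8
```

Converted, 0.216 m / 0.75 = 0.288, 0.146 m / 0.75 = 0.1947, -3.8 degrees / 180 = -0.0211.

Emit:
apply_moves([
  {"gripper": 0.1,"offset": [0.1947,0.288,-0.0133],"yaw": -0.0211},
  {"gripper": 0.1,"offset": [0.1947,0.288,-0.0133],"yaw": -0.0211},
  {"gripper": 0.1,"offset": [0.1947,0.288,-0.0133],"yaw": -0.0211},
  {"gripper": 0.1,"offset": [0.1947,0.288,-0.0133],"yaw": -0.0211},
  {"gripper": 0.1,"offset": [0.1947,0.288,-0.0133],"yaw": -0.0211},
  {"gripper": 0.1,"offset": [0.1947,0.288,-0.0133],"yaw": -0.0211},
  {"gripper": 0.1,"offset": [0.1947,0.288,-0.0133],"yaw": -0.0211},
  {"gripper": 0.1,"offset": [0.1947,0.288,-0.0133],"yaw": -0.0211},
  {"gripper": 0.1,"offset": [0.1947,0.288,-0.0133],"yaw": -0.0211},
])

```text
clock: 11.55
tcp_pos: [0.4795, 0.1741, 0.1188]
orientation: [0.001, -0.098, 0.995, -0.0]
ft_force: [1.0, -1.0, -1.0]
gripper_width: 0.0469
grip_force: 0.0
```

```bash
python3 - <<'E'
from h import *
pose('wrist');im=save('wrist','w7.png')
for c in blobs(im,'blue',amin=400)[:3]: print(cv2.boundingRect(c),rect(c,.022))
plan((475,176,7,11.4))
E
```

```text
(311, 154, 29, 89) (array([480.4, 179.3]), 20.4, 68.9, 11.6)
(438, 365, 36, 35) (array([634.1, 323. ]), 26.5, 48.5, 46.8)
now [479.3 174.  118.6] ang 11.19 t 11.6 w 0.0472
(475, 176, 7, 11.4) -> [0.004  0.0029 0.1116] -0.2
```

Converted, 0.111 m / 0.75 = 0.148, 0.004 m / 0.75 = 0.0053, -0.3 degrees / 180 = -0.0017.

Emit:
apply_moves([
  {"gripper": 0.1,"offset": [0.0053,0.0067,0.0533],"yaw": -0.0017},
  {"gripper": 0.1,"offset": [0.0053,0.0067,0.1067],"yaw": -0.0017},
  {"gripper": 0.1,"offset": [0.0053,0.0067,0.1333],"yaw": -0.0017},
  {"gripper": 0.1,"offset": [0.0053,0.0067,0.148],"yaw": -0.0017},
  {"gripper": 0.1,"offset": [0.0053,0.0067,0.148],"yaw": -0.0017},
  {"gripper": -1,"offset": [0.0053,0.0067,0.148],"yaw": -0.0017},
  {"gripper": -1,"offset": [0.0053,0.0067,0.148],"yaw": -0.0017},
  {"gripper": -1,"offset": [0.0053,0.0067,0.148],"yaw": -0.0017},
  {"gripper": -1,"offset": [0.0053,0.0067,0.148],"yaw": -0.0017},
], newtons=40)

```text
clock: 12.5
tcp_pos: [0.4736, 0.1801, 0.0085]
orientation: [0.001, -0.102, 0.995, 0.0]
ft_force: [0.6, -1.0, 7.9]
gripper_width: 0.0208
grip_force: 40.4
```

```bash
python3 - <<'E'
from h import *
T,s=tool(); d=19-(480.4-s['tcp_pos'][0]*1000); print(d)
plan((674.1+d*.991,-136.2+d*.132,90,7.6))
E
```

```text
12.236675597797955
now [473.6 180.1   8.5] ang 11.68 t 12.5 w 0.0208
(np.float64(686.2265455174178), np.float64(-134.58475882109065), 90, 7.6) -> [-0.1447 -0.3512 -0.0812] 4.1
```

Converted, -0.351 m / 0.75 = -0.468, -0.145 m / 0.75 = -0.1933, 4.1 degrees / 180 = 0.0228.

Emit:
apply_moves([
  {"gripper": -1,"offset": [0,0,-0.0533],"yaw": 0},
  {"gripper": -1,"offset": [0,0,-0.1133],"yaw": 0},
  {"gripper": -1,"offset": [-0.1933,-0.468,-0.1133],"yaw": 0.0228},
  {"gripper": -1,"offset": [-0.1933,-0.468,-0.1133],"yaw": 0.0228},
  {"gripper": -1,"offset": [-0.1933,-0.468,-0.1133],"yaw": 0.0228},
  {"gripper": -1,"offset": [-0.1933,-0.468,-0.1133],"yaw": 0.0228},
  {"gripper": -1,"offset": [-0.1933,-0.468,-0.1133],"yaw": 0.0228},
  {"gripper": -1,"offset": [-0.1933,-0.468,-0.1133],"yaw": 0.0228},
  {"gripper": -1,"offset": [-0.1933,-0.468,-0.1133],"yaw": 0.0228},
  {"gripper": -1,"offset": [-0.1933,-0.468,-0.1133],"yaw": 0.0228},
])

```text
clock: 13.5
tcp_pos: [0.6875, -0.1395, 0.093]
orientation: [0.001, -0.064, 0.998, -0.002]
ft_force: [0.0, 0.2, -0.5]
gripper_width: 0.0215
grip_force: 39.6
```

Emit:
apply_moves([
  {"gripper": -1,"offset": [0,0,0],"yaw": 0},
  {"gripper": -1,"offset": [0,0,0],"yaw": 0},
  {"gripper": -1,"offset": [0,0,0],"yaw": 0},
])

```text
clock: 13.8
tcp_pos: [0.6847, -0.132, 0.0919]
orientation: [-0.001, -0.067, 0.998, 0.001]
ft_force: [0.1, 0.6, -0.5]
gripper_width: 0.0206
grip_force: 39.5
```

```bash
python3 - <<'E'
from h import *
pose('wrist');im=save('wrist','w8.png'); plan((686.2,-134.6,19,7.6))
E
```

```text
now [ 684.9 -131.7   92. ] ang 7.74 t 13.85 w 0.0207
(686.2, -134.6, 19, 7.6) -> [-0.001  -0.0032  0.073 ] 0.1
```

View pics/w8.png

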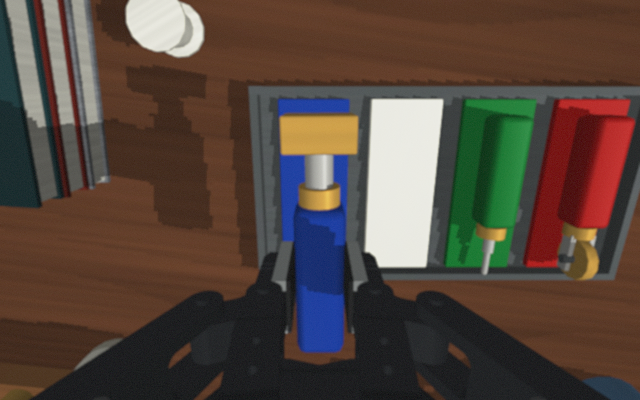

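The stamp is over blue at (320,230), and awl and roll lie on green (500,190) and red (590,190). Lower and release.

Converted, 0.073 m / 0.75 = 0.0973, -0.001 m / 0.75 = -0.0013.

Emit:
apply_moves([
  {"gripper": -1,"offset": [-0.0013,-0.004,0.04],"yaw": 0},
  {"gripper": -1,"offset": [-0.0013,-0.004,0.0667],"yaw": 0},
  {"gripper": -1,"offset": [-0.0013,-0.004,0.0853],"yaw": 0},
  {"gripper": -1,"offset": [-0.0013,-0.004,0.0973],"yaw": 0},
  {"gripper": -1,"offset": [-0.0013,-0.004,0.0973],"yaw": 0},
  {"gripper": -0.3,"offset": [-0.0013,-0.004,0.0973],"yaw": 0},
  {"gripper": -0.3,"offset": [-0.0013,-0.004,0.0973],"yaw": 0},
  {"gripper": -0.3,"offset": [-0.0013,-0.004,0.0867],"yaw": 0},
  {"gripper": -0.3,"offset": [-0.0013,-0.004,0.04],"yaw": 0},
  {"gripper": -0.3,"offset": [-0.0013,-0.004,-0.0267],"yaw": 0},
])

```text
clock: 14.85
tcp_pos: [0.685, -0.1366, 0.111]
orientation: [-0.003, -0.066, 0.998, 0.001]
ft_force: [0.3, 0.2, 0.2]
gripper_width: 0.0296
grip_force: 0.0
```

```bash
python3 - <<'E'
from h import *
plan((510,345,200,-7))
E
```

```text
now [ 685.  -136.6  111. ] ang 7.59 t 14.85 w 0.0296
(510, 345, 200, -7) -> [ 0.1103  0.5006 -0.0874] 14.6
```

Converted, 0.5 m / 0.75 = 0.6667, 0.11 m / 0.75 = 0.1467, 14.6 degrees / 180 = 0.0811.

Emit:
apply_moves([
  {"gripper": 0.2,"offset": [0,0,-0.0667],"yaw": 0},
  {"gripper": 0.2,"offset": [0.1467,0.6667,-0.116],"yaw": 0.0811},
  {"gripper": 0.2,"offset": [0.1467,0.6667,-0.116],"yaw": 0.0811},
  {"gripper": 0.2,"offset": [0.1467,0.6667,-0.116],"yaw": 0.0811},
  {"gripper": 0.2,"offset": [0.1467,0.6667,-0.116],"yaw": 0.0811},
  {"gripper": 0.2,"offset": [0.1467,0.6667,-0.116],"yaw": 0.0811},
  {"gripper": 0.2,"offset": [0.1467,0.6667,-0.116],"yaw": 0.0811},
  {"gripper": 0.2,"offset": [0.1467,0.6667,-0.116],"yaw": 0.0811},
  {"gripper": 0.2,"offset": [0.1467,0.6667,-0.116],"yaw": 0.0811},
  {"gripper": 0.2,"offset": [0.1467,0.6667,-0.116],"yaw": 0.0811},
])

```text
clock: 15.85
tcp_pos: [0.5329, 0.2864, 0.1959]
orientation: [0.0, 0.061, 0.998, 0.0]
ft_force: [0.6, -0.2, -0.3]
gripper_width: 0.0514
grip_force: 0.0
```

Emit:
apply_moves([
  {"gripper": 0.2,"offset": [0,0,0],"yaw": 0},
  {"gripper": 0.2,"offset": [0,0,0],"yaw": 0},
  {"gripper": 0.2,"offset": [0,0,0],"yaw": 0},
  {"gripper": 0.2,"offset": [0,0,0],"yaw": 0},
])

```text
clock: 16.25
tcp_pos: [0.5345, 0.2822, 0.1951]
orientation: [0.0, 0.063, 0.998, -0.0]
ft_force: [-0.4, -1.1, 0.9]
gripper_width: 0.0513
grip_force: 0.0
```

```bash
python3 - <<'E'
from h import *
pose('wrist');im=save('wrist','w9.png')
for c in blobs(im,'yellow',amin=300,smin=100)[:4]: print(cv2.boundingRect(c),rect(c,.03))
plan((540,352,20,-7))
E
```

```text
(264, 218, 30, 28) (array([585.8, 235.4]), 28.5, 29.0, -51.6)
(407, 213, 12, 49) (array([608.7, 366.6]), 8.4, 51.8, -7.0)
now [534.6 282.3 195. ] ang -7.22 t 16.3 w 0.0512
(540, 352, 20, -7) -> [0.0035 0.0699 0.175 ] -0.2
```

View pics/w9.png

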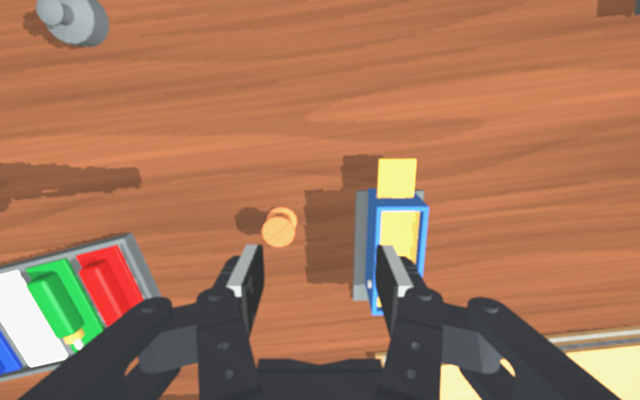

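The plate end shows at (378–416, 158–197), aligned with the tool's x-axis; the magazine front is at row ~197. I'll refine its position and pre-position above it.

```bash
python3 - <<'E'
from h import *
pose('wrist')
im=cv2.imread('pics/w9.png')[:,:,::-1].copy()
hsv=cv2.cvtColor(im,cv2.COLOR_RGB2HSV); print(hsv[178,397],hsv[178,440],hsv[202,397])
c=np.array([[[378,158]],[[416,158]],[[415,197]],[[378,197]]])
for p in c: print(p[0],(px2w('wrist',p[0],.03)*1000).round(1))
a=np.deg2rad(-7.2); e=(px2w('wrist',(397,158),.03)*1000)[:2]
g=e+15*np.array([np.cos(a),np.sin(a)]); print(e,g)
plan((g[0],g[1],100,-7.2))
E
```

```text
[ 30 101 247] [ 11 145 194] [107 160 156]
[378 158] [524.6 338.7  30. ]
[416 158] [529.  373.4  30. ]
[415 197] [566.7 370.8  30. ]
[378 197] [562.2 335.8  30. ]
[526.82543596 356.0397654 ] [541.70715648 354.1597669 ]
now [534.6 282.3 195. ] ang -7.22 t 16.3 w 0.0512
(np.float64(541.7071564797998), np.float64(354.1597669005852), 100, -7.2) -> [0.002  0.0722 0.095 ] -0.0
```

Converted, 0.105 m / 0.75 = 0.14, 0.002 m / 0.75 = 0.0027.

Emit:
apply_moves([
  {"gripper": 0.25,"offset": [0.0027,0.0533,0.0533],"yaw": 0},
  {"gripper": 0.25,"offset": [0.0027,0.096,0.1067],"yaw": 0},
  {"gripper": 0.25,"offset": [0.0027,0.096,0.14],"yaw": 0},
  {"gripper": 0.25,"offset": [0.0027,0.096,0.14],"yaw": 0},
  {"gripper": 0.25,"offset": [0.0027,0.096,0.14],"yaw": 0},
  {"gripper": 0.25,"offset": [0.0027,0.096,0.14],"yaw": 0},
  {"gripper": 0.25,"offset": [0.0027,0.096,0.14],"yaw": 0},
])

```text
clock: 17.0
tcp_pos: [0.5422, 0.3552, 0.092]
orientation: [0.001, 0.062, 0.998, 0.001]
ft_force: [-0.7, 0.7, 0.7]
gripper_width: 0.0537
grip_force: 0.0
```

```bash
python3 - <<'E'
from h import *
pose('wrist');im=save('wrist','w10.png')
plan((541.5,354.2,19,-7.2))
E
```

```text
now [541.9 355.6  91.8] ang -7.11 t 17.05 w 0.0531
(541.5, 354.2, 19, -7.2) -> [ 0.0004 -0.0016  0.0728] 0.1
```

View pics/w10.png

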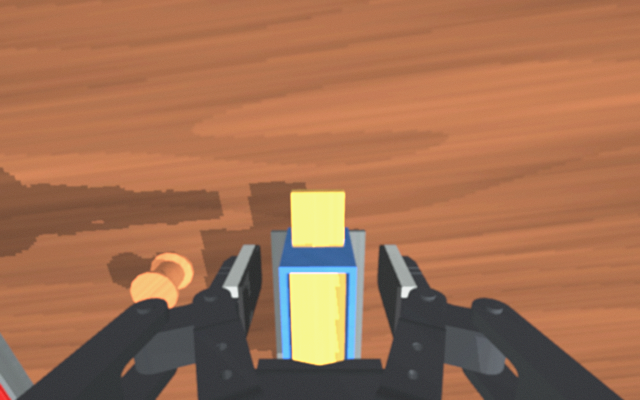

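The plate end is at (318,218), centred between the fingers. Descend and pinch.

Converted, 0.073 m / 0.75 = 0.0973, 0.03 m / 0.75 = 0.04.

Emit:
apply_moves([
  {"gripper": 0.25,"offset": [0.0007,-0.0007,0.04],"yaw": 0},
  {"gripper": 0.25,"offset": [0.0007,-0.0007,0.0733],"yaw": 0},
  {"gripper": 0.25,"offset": [0.0007,-0.0007,0.0973],"yaw": 0},
  {"gripper": 0.25,"offset": [0.0007,-0.0007,0.0973],"yaw": 0},
  {"gripper": 0.25,"offset": [0.0007,-0.0007,0.0973],"yaw": 0},
  {"gripper": -1,"offset": [0.0007,-0.0007,0.0973],"yaw": 0},
  {"gripper": -1,"offset": [0.0007,-0.0007,0.0973],"yaw": 0},
  {"gripper": -1,"offset": [0.0007,-0.0007,0.0973],"yaw": 0},
  {"gripper": -1,"offset": [0.0007,-0.0007,0.0973],"yaw": 0},
], newtons=100)

```text
clock: 17.95
tcp_pos: [0.5409, 0.3559, 0.0187]
orientation: [0.001, 0.062, 0.998, 0.001]
ft_force: [-1.1, -1.1, 5.1]
gripper_width: 0.0311
grip_force: 98.9
```

```bash
python3 - <<'E'
from h import *
pose('wrist');im=save('wrist','w11.png')
print((px2w('wrist',(318,191),.03)*1000).round(1))
plan()
E
```

```text
[504.3 360.4  30. ]
now [540.9 355.9  18.7] ang -7.06 t 18.0 w 0.0311
```

View pics/w11.png

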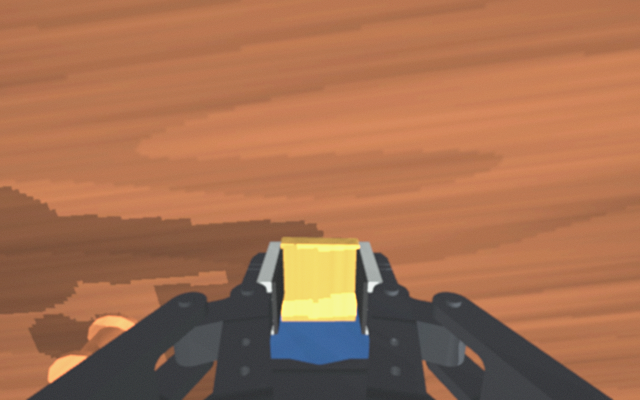

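The pads hold the plate's end (282–358, 240–320). Draw it out along tool +x.

Converted, 0.085 m / 0.75 = 0.1133, 0.03 m / 0.75 = 0.04.

Emit:
apply_moves([
  {"gripper": -1,"offset": [0.0133,0,0],"yaw": 0},
  {"gripper": -1,"offset": [0.0267,0,0],"yaw": 0},
  {"gripper": -1,"offset": [0.04,0,0],"yaw": 0},
  {"gripper": -1,"offset": [0.0533,0,0],"yaw": 0},
  {"gripper": -1,"offset": [0.0667,0,0],"yaw": 0},
  {"gripper": -1,"offset": [0.08,0,0],"yaw": 0},
  {"gripper": -1,"offset": [0.0933,0,0],"yaw": 0},
  {"gripper": -1,"offset": [0.1067,0,0],"yaw": 0},
  {"gripper": -1,"offset": [0.1133,0,0],"yaw": 0},
  {"gripper": -1,"offset": [0.1133,0,0],"yaw": 0},
])

```text
clock: 19.0
tcp_pos: [0.4529, 0.3663, 0.0161]
orientation: [-0.002, 0.06, 0.998, -0.001]
ft_force: [0.0, -0.7, -2.5]
gripper_width: 0.0309
grip_force: 99.3
```

Converted, -0.1 m / 0.75 = -0.1333, -0.07 m / 0.75 = -0.0933.

Emit:
apply_moves([
  {"gripper": -1,"offset": [0,0,-0.04],"yaw": 0},
  {"gripper": -1,"offset": [0,0,-0.0933],"yaw": 0},
  {"gripper": -1,"offset": [0,0,-0.1333],"yaw": 0},
  {"gripper": -1,"offset": [0,0,-0.1333],"yaw": 0},
  {"gripper": -1,"offset": [0,0,-0.1333],"yaw": 0},
])

```text
clock: 19.5
tcp_pos: [0.4556, 0.3662, 0.117]
orientation: [0.0, 0.061, 0.998, 0.0]
ft_force: [-1.4, -0.6, -2.7]
gripper_width: 0.0316
grip_force: 100.1
```

```bash
python3 - <<'E'
from h import *
pose('wrist');a=save('wrist','w12.png');b=save('scene','s1.png')
cv2.imwrite('pics/c12.png',np.hstack([cv2.resize(a,(480,300)),cv2.resize(b[60:260,290:600],(320,300))])[:,:,::-1])
plan((632,-81,100,7.6))
E
```

```text
now [454.5 365.5 115.4] ang -7.0 t 19.6 w 0.031
(632, -81, 100, 7.6) -> [-0.2307 -0.4215  0.0158] -14.6
```

View pics/c12.png

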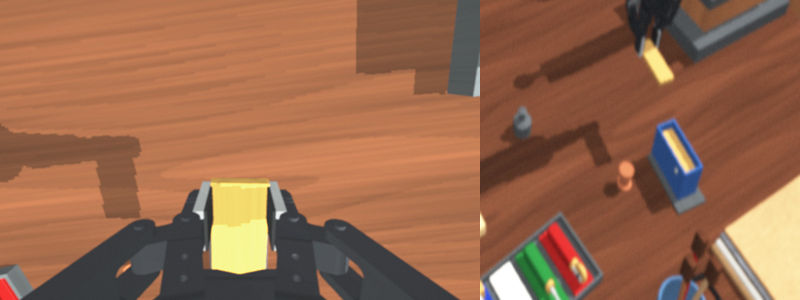

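The plate is free and level in the grip (scene crop, (655,60)), and the magazine stays put. Carry it to the white rest.

Converted, -0.37 m / 0.75 = -0.4933, -0.34 m / 0.75 = -0.4533, -14.6 degrees / 180 = -0.0811.

Emit:
apply_moves([
  {"gripper": -1,"offset": [-0.0267,-0.0467,0],"yaw": -0.0111},
  {"gripper": -1,"offset": [-0.0533,-0.0933,0],"yaw": -0.0222},
  {"gripper": -1,"offset": [-0.08,-0.14,0],"yaw": -0.0333},
  {"gripper": -1,"offset": [-0.1067,-0.1933,0],"yaw": -0.0444},
  {"gripper": -1,"offset": [-0.1333,-0.2467,0],"yaw": -0.0556},
  {"gripper": -1,"offset": [-0.16,-0.3,0],"yaw": -0.0667},
  {"gripper": -1,"offset": [-0.1867,-0.3533,0],"yaw": -0.0811},
  {"gripper": -1,"offset": [-0.2133,-0.4067,0],"yaw": -0.0811},
  {"gripper": -1,"offset": [-0.24,-0.4533,0],"yaw": -0.0811},
  {"gripper": -1,"offset": [-0.2667,-0.4933,0],"yaw": -0.0811},
])

```text
clock: 20.6
tcp_pos: [0.6077, -0.0285, 0.1148]
orientation: [-0.002, -0.065, 0.998, -0.0]
ft_force: [0.3, 0.2, -2.8]
gripper_width: 0.0309
grip_force: 100.1
```

```bash
python3 - <<'E'
from h import *
plan((631,-81,90,7.6))
E
```

```text
now [607.7 -28.5 114.8] ang 7.46 t 20.6 w 0.0309
(631, -81, 90, 7.6) -> [-0.0164 -0.055   0.0247] -0.1
```

Converted, -0.055 m / 0.75 = -0.0733, 0.035 m / 0.75 = 0.0467, -0.1 degrees / 180 = -0.0006.

Emit:
apply_moves([
  {"gripper": -1,"offset": [-0.0107,-0.0373,0],"yaw": -0.0006},
  {"gripper": -1,"offset": [-0.022,-0.0733,0.0267],"yaw": -0.0006},
  {"gripper": -1,"offset": [-0.022,-0.0733,0.0467],"yaw": -0.0006},
  {"gripper": -1,"offset": [-0.022,-0.0733,0.0467],"yaw": -0.0006},
  {"gripper": -1,"offset": [-0.022,-0.0733,0.0467],"yaw": -0.0006},
  {"gripper": -1,"offset": [-0.022,-0.0733,0.0467],"yaw": -0.0006},
  {"gripper": -1,"offset": [-0.022,-0.0733,0.0467],"yaw": -0.0006},
])

```text
clock: 21.3
tcp_pos: [0.6328, -0.0764, 0.0823]
orientation: [0.0, -0.068, 0.998, 0.0]
ft_force: [0.0, -0.6, -2.6]
gripper_width: 0.0309
grip_force: 100.1
```

```bash
python3 - <<'E'
from h import *
pose('wrist');a=save('wrist','w13.png')
plan((631,-81,11,7.6))
E
```

```text
now [632.9 -76.7  82.4] ang 7.78 t 21.35 w 0.0309
(631, -81, 11, 7.6) -> [ 0.0025 -0.004   0.0714] 0.2
```

View pics/w13.png

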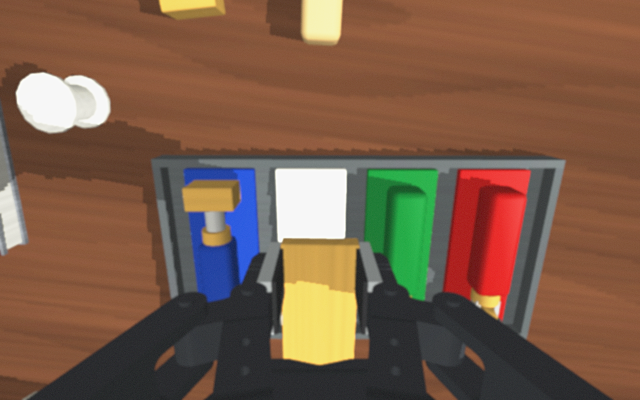

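The plate is over white, about 8 px right of the rest's axis (312 against 320), so I'll shift 5 mm and lower it slowly.

Converted, 0.071 m / 0.75 = 0.0947, -0.005 m / 0.75 = -0.0067, 0.2 degrees / 180 = 0.0011.

Emit:
apply_moves([
  {"gripper": -1,"offset": [0.0033,-0.0067,0.0267],"yaw": 0.0011},
  {"gripper": -1,"offset": [0.0033,-0.0067,0.0533],"yaw": 0.0011},
  {"gripper": -1,"offset": [0.0033,-0.0067,0.0733],"yaw": 0.0011},
  {"gripper": -1,"offset": [0.0033,-0.0067,0.0867],"yaw": 0.0011},
  {"gripper": -1,"offset": [0.0033,-0.0067,0.092],"yaw": 0.0011},
  {"gripper": -1,"offset": [0.0033,-0.0067,0.0933],"yaw": 0.0011},
  {"gripper": -1,"offset": [0.0033,-0.0067,0.0947],"yaw": 0.0011},
  {"gripper": -1,"offset": [0.0033,-0.0067,0.0947],"yaw": 0.0011},
])

```text
clock: 22.15
tcp_pos: [0.6313, -0.0832, 0.0113]
orientation: [0.001, -0.065, 0.998, -0.0]
ft_force: [-1.0, -0.3, -1.8]
gripper_width: 0.0308
grip_force: 100.1
```

Emit:
apply_moves([
  {"gripper": -1,"offset": [0,0.0013,0.0013],"yaw": 0},
  {"gripper": -1,"offset": [0,0.0013,0.0027],"yaw": 0},
  {"gripper": -1,"offset": [0,0.0013,0.0027],"yaw": 0},
])

```text
clock: 22.45
tcp_pos: [0.6314, -0.0829, 0.0108]
orientation: [0.001, -0.065, 0.998, -0.0]
ft_force: [-2.8, -0.7, 9.2]
gripper_width: 0.0309
grip_force: 106.4
```

Contact felt (9 N). Release and lift straight up.

Converted, -0.24 m / 0.75 = -0.32, -0.001 m / 0.75 = -0.0013.

Emit:
apply_moves([
  {"gripper": 0.0,"offset": [0,0,0],"yaw": 0},
  {"gripper": 0.0,"offset": [0,0,0],"yaw": 0},
  {"gripper": 0.0,"offset": [0,0,-0.0013],"yaw": 0},
  {"gripper": 0.0,"offset": [0,0,-0.0067],"yaw": 0},
  {"gripper": 0.0,"offset": [0,0,-0.04],"yaw": 0},
  {"gripper": 0.0,"offset": [0.04,0,-0.1],"yaw": 0},
  {"gripper": 0.0,"offset": [0.08,0,-0.1667],"yaw": 0},
  {"gripper": 0.0,"offset": [0.12,0,-0.2333],"yaw": 0},
  {"gripper": 0.0,"offset": [0.16,0,-0.2933],"yaw": 0},
  {"gripper": 0.0,"offset": [0.16,0,-0.32],"yaw": 0},
])

```text
clock: 23.45
tcp_pos: [0.5085, -0.0983, 0.2502]
orientation: [-0.001, -0.065, 0.998, 0.0]
ft_force: [0.3, -0.2, -0.3]
gripper_width: 0.0423
grip_force: 0.0
```

Emit:
apply_moves([
  {"gripper": 0.0,"offset": [0,0,0],"yaw": 0},
  {"gripper": 0.0,"offset": [0,0,0],"yaw": 0},
  {"gripper": 0.0,"offset": [0,0,0],"yaw": 0},
  {"gripper": 0.0,"offset": [0,0,0],"yaw": 0},
  {"gripper": 0.0,"offset": [0,0,0],"yaw": 0},
])

```text
clock: 23.95
tcp_pos: [0.5113, -0.0975, 0.2474]
orientation: [-0.001, -0.066, 0.998, 0.0]
ft_force: [-1.4, 0.2, 0.5]
gripper_width: 0.0431
grip_force: 0.0
```

```bash
python3 - <<'E'
from h import *
pose('wrist');a=save('wrist','w14.png');plan()
y0,x0=100,130
c=a[y0:340,x0:530]; cv2.imwrite('pics/c14.png',cv2.resize(c,(800,480))[:,:,::-1])
E
```

```text
now [511.4 -97.6 247.6] ang 7.51 t 24.0 w 0.0424
```

View pics/c14.png

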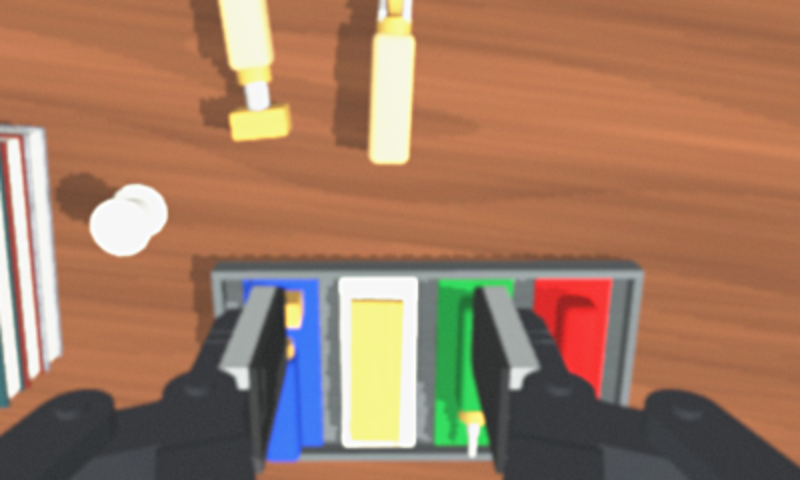

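Plate on white with good margins (crop: white 342–415 × 278–445, plate 352–403 × 300–441). Fingers hide the others, so I'll go up to the overview pose and measure all four.

Converted, -0.1 m / 0.75 = -0.1333, -0.05 m / 0.75 = -0.0667.

Emit:
apply_moves([
  {"gripper": 0.8,"offset": [-0.0533,0.0533,-0.0533],"yaw": 0},
  {"gripper": 0.8,"offset": [-0.0667,0.1067,-0.1067],"yaw": 0},
  {"gripper": 0.8,"offset": [-0.0667,0.1333,-0.1333],"yaw": 0},
  {"gripper": 0.8,"offset": [-0.0667,0.1333,-0.1333],"yaw": 0},
  {"gripper": 0.8,"offset": [-0.0667,0.1333,-0.1333],"yaw": 0},
  {"gripper": 0.8,"offset": [-0.0667,0.1333,-0.1333],"yaw": 0},
  {"gripper": 0.8,"offset": [-0.0667,0.1333,-0.1333],"yaw": 0},
  {"gripper": 0.8,"offset": [-0.0667,0.1333,-0.1333],"yaw": 0},
])

```text
clock: 24.8
tcp_pos: [0.5473, 0.0064, 0.3475]
orientation: [-0.001, -0.064, 0.998, -0.0]
ft_force: [-0.4, -0.1, -0.2]
gripper_width: 0.0769
grip_force: 0.0
```

```bash
python3 - <<'E'
from h import *
pose('wrist');plan();a=save('wrist','w15.png')
R0=dict(plate=(665.9,-76.6),roll=(650.6,41.8),stamp=(674.1,-136.2),awl=(658.3,-17.7))
u=np.array([np.cos(np.radians(7.6)),np.sin(np.radians(7.6))]);v=np.array([-u[1],u[0]])
for n in R0:
    for r in place_of(n,'wrist')[:2]:
        w=px2w('wrist',r['position'],.011)[:2]*1000-R0[n]; print(n,np.round(r['position']),round(r['p'],2),'along',(w@u).round(1),'across',(w@v).round(1))
for c in blobs(a,'yellow',smin=60,roi=(150,120,420,320)): print('y',cv2.boundingRect(c),rect(c,.019))
for c in blobs(a,'white',roi=(150,120,420,320)): print('w',cv2.boundingRect(c),rect(c,.011))
x=cv2.resize(a[100:320,140:440],(800,587)); cv2.imwrite('pics/c15.png',x[:,:,::-1])
E
```

```text
now [547.3   6.4 347.5] ang 7.34 t 24.8 w 0.0769
plate [254. 217.] 0.56 along -2.6 across -1.0
roll [333. 220.] 0.91 along 2.7 across -0.1
stamp [213. 221.] 0.85 along 3.4 across -3.9
awl [295. 220.] 0.56 along 2.8 across 1.9
y (241, 189, 24, 62) (array([666.2, -78.3]), 33.2, 97.8, 6.4)
y (196, 187, 24, 12) (array([ 631.2, -146.6]), 16.7, 34.8, -82.7)
w (236, 179, 37, 77) (array([665.8, -76.4]), 48.5, 122.8, 8.0)
w (150, 141, 14, 23) (array([ 583.6, -223.1]), 18.5, 32.8, -1.0)
```

View pics/c15.png

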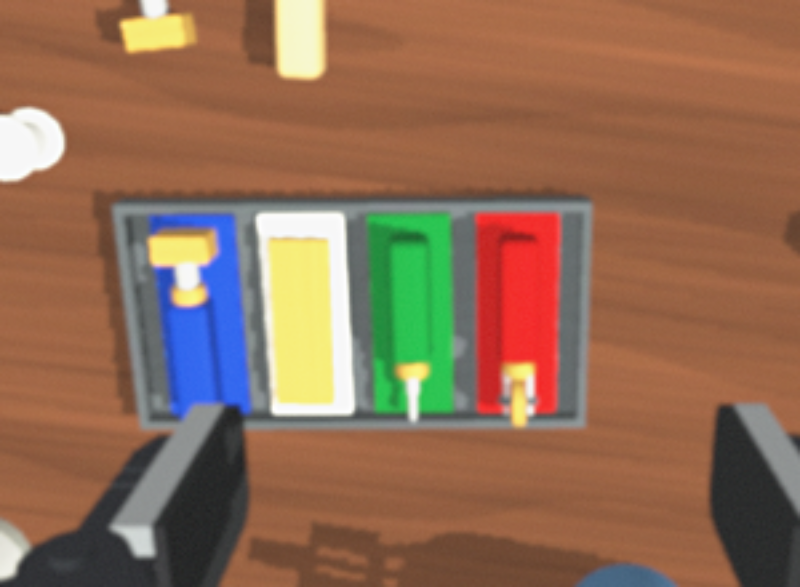

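All four lie flat and central: plate ~0/−2 mm, roll +3/0, awl +3/+2, stamp +3/−4 (along/across), and the wooden tools were not touched. Handing in.

```bash
python3 -c "
from workcell import *
print(close_job())"
```

```text
the job is handed in; nothing more can be done
None
```

I handed in the finished tray at about 25 s: the plate is on white, the roll on red, the stamp on blue and the awl on green. In the last picture all four lay flat and within about 4 mm of centre. I never gripped the two bare-wood tools. The hand-in gave no verdict.

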